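# Hang the carrier on the sprung rail and park it

## Robot

A 6-joint arm with a two-finger parallel gripper is mounted at the origin on a cart in front of the work surface, level with it; the furniture and walls round the work are solid. World frame = base frame: x ahead of the robot, y to its left, z up, the work surface at z = 0. Lengths are in mm, angles in degrees, forces in N, time in s.
With the tool pointing down it reaches from about 300 to 850 mm from the base axis. Payload 4.2 kg.
Tool frame: the origin (TCP) lies at the very end of the fingers, on their centre line; the grasp point (between the pads) lies 19 mm behind it; z points along the fingers, y is the line along which they close (so a half turn about z gives the same grasp; the last joint's range is limited). The gripper opens to 91 mm and grips with 3 to 60 N. Pads are 32 mm wide; open, the fingers measure 118 mm over their backs; the gripper's body (76 mm by 178 mm) begins 60 mm behind the grasp point.
Start: joints at [63.77, 18.312, 89.639, -0, 72.044, -1.146], TCP at [243.776, 520.788, 183.376] pointing down, gripper open.
Joint ranges: [-177.97, 177.97], [-48.28, 115.42], [12.27, 149.76], [-77.06, 257.06], [2.81, 150.46], [-146.56, 146.56]. Speed limits (degrees/s): [147.25, 147.25, 180, 180, 180, 180].

## Interface

Orientations are given as [roll, pitch, yaw] about the fixed x, y, z axes, in that order (R = Rz(yaw) Ry(pitch) Rx(roll)).
In Python, from workcell import env, eyes gives the robot as it stands.
- The arm moves only by the tool send_rows, never from a script. Its argument "targets" is text: rows parted by semicolons, each of 7 numbers parted by spaces: the shift along the tool's x, y, z in m, then the turn, a rotation vector about the tool's x, y, z in degrees, then the opening in per cent of the stroke, from 0 (shut) to 100 (fully open). A call has 1 to 12 rows; each row is the pose to reach, as a shift and turn from the pose commanded when the call began, along the tool's axes at that moment; what a row does not reach only later rows make up. A row lasts 1/12 s, in which the tool goes at most 41.7 mm and 7.16 degrees, less where a joint would pass 70% of its speed; a pose out of reach is approached as far as the arm can. A call with a gripper value outside its range is refused whole. The fingers move at their own pace and stop on an object; "grip_force" is the grip in N (left out, the last holds). Time passes only in rows, so rows that repeat a pose let the fingers close. It gives the time, the measured TCP pose, the force, the opening and the grip force at its end, in the units of the state.
- env.state(): the state, without advancing time (a new reading comes with each control period).
- eyes.grab_frame(name): name is "side" or "top"; returns a dict with "image" (400x640x3 uint8, blue, green, red), "fovy" (degrees; the focal length in pixels is half the picture's height over the tangent of half this angle, whatever the lens; pixels are square), "cx", "cy" (the principal point, pixels), "D" ([k1, k2, p1, p2, k3] as OpenCV has them; the pictures are not rectified), "eye" and "attitude" of the camera in the world. Camera axes: x right, y up, looking along -z (the intrinsics and any distortion apply to the point x, -y, -z); pixel columns grow to the right and rows downward; lengths in mm; the calibration is good to about 2 mm. A picture is of the moment at which its call begins. There is no depth.
- env.job_done(): hands the job in; it is judged then, once.
The state is a dict: "time_s": time; "qpos": joint angles; "qvel": joint speeds; "effort": joint torques, N m; "ee_pos": TCP position; "ee_rot": TCP orientation; "force": force on the tool from outside, world axes, zero at the start; "torque": the same for the moment, N m; "gripper_width": finger opening in mm; "gripper_force": force on a finger pad.
Only numpy, scipy, OpenCV 4.12 (cv2) and the standard library are available. Lean on these libraries where they do the work, as an engineer would, in place of code of your own. Each camera call takes 0.05 s, during which the arm holds its last target. There are 200 camera calls.

## Task

Pick up the hook-backed tray carrier by its grip block and hang it on the rail: lift its hook tongue over the front lip in the loading bay (the low-lipped right-hand third) and lower it until the tongue sits on the channel floor behind the lip. Then, keeping the tongue down behind the lip, slide the carrier left along the rail until it drops into the parking notch, and leave it hanging there, fully down. Use only gentle force on the rail (about 10 N is plenty, 30 N is too much), and leave the mug, cup and tape roll where they are.

Things in the scene. Friction and masses are not known exactly. Their poses are not given: they have to be found in the camera images.
- carrier_grip (a point): Centre of the grey grip block on top of the carrier (a loose aluminium hanging tray, 0.25 to 0.5 kg). x: from the tray toward the hook; y: along the width; z: up. Block 14 mm in x, 44 mm in y, 42 mm tall (21 mm above and below this point), standing on the hook's bridge, 6 mm thick and 50 mm wide.
- carrier_tongue (a point): Middle of the lower edge of the carrier's hook tongue, the downturned leg of the hook; axes as carrier_grip, from which it lies 12 mm toward +x and 58 mm down. The tongue is 6 mm thick (x), 50 mm wide (y) and reaches 30 mm down from the bridge; a 12 mm gap parts it from the plate.
- carrier: The whole carrier; it starts upright on its tray. Origin at the tray's underside below the plate's back face; axes as carrier_grip, which lies 3 mm toward +x and 138 mm up. An 80 mm wide, 4 mm thick plate rises from the tray (90 mm wide, 64 mm deep toward -x, 18 mm tall) to the bridge, 110 mm up, from which the hook tongue hangs behind (+x).
- rail_bay (a point): On the rail's channel floor (riding floor), middle of the loading bay, mid-way between lip and back wall, 150 mm up. x: from lip to back wall, away from the robot; y: left along the rail; z: up. Channel 11 mm wide; front lip 5 mm thick, 12 mm tall in the bay (70 mm right to 60 mm left of this point), 16 mm elsewhere; back wall 18 mm tall.
- rail_end (a point): Left end of the channel at riding floor height, 330 mm left of rail_bay, same axes. From the bay the floor runs level (one seam drops 0.6 mm) to the parking notch, a gap 56 mm long and 10 mm deep, closed on its left by a stop block rising 14 mm above the floor. The notch's centre is 110 to 210 mm left of rail_bay; where is not given and must be seen or felt.
- rail (a joint): How far the rail is pressed down on its rubber mounts (m): 0 unloaded, at most 0.015. It gives nothing up to about 4 N, then about 0.5 mm per newton; sideways it is stiff.
- stand: Fixed grey stand with the 400 mm bare steel rail. Origin on the worktop under the rail's middle; axes as rail_bay, which is 130 mm to the right (-y) and 150 mm up. A guide bar 45 to 65 mm below the riding floor stands 2 mm proud of the lip's front; the hung carrier's plate leans on it, about 3 degrees off upright.
- mug: Navy mug, 68x90x62 mm, bystander; origin at its underside.
- cup: White cup, 74x96x56 mm, bystander; origin at its underside.
- tape: Roll of brown tape, 79 mm across, 37 mm tall, bystander; origin at its underside.
There are look-alikes about, which are no part of the job. Of the things shaped like the carrier, the aluminium one is meant.

How it is judged:
By the outcome, as a careful person would: the job done as asked, in the order asked, and still so for the second after the job is handed in, with the robot touching nothing.
It also fails if it takes over 54 s, if anything falls off the work surface, if the arm or the gripper's body presses on something with over 40 N, if the wrist force passes 120 N, or if a joint passes its speed limit or range.

## Working session

There is one attempt and no reset: what is moved stays moved. The work goes in short steps, Python scripts to look and compute and a tool call to move; the robot and the scene stay as the last step left them, time stands still between calls to the robot, and variables do not carry over. Pictures are saved under pics/ and viewed, at most 10 in all, crops included, and the job is handed in when it is done.

Besides the shell and the picture viewer there is one more tool, called after "Request:" as name(argument=value, ...) on one line, values as JSON. send_rows: Moves the arm, as the interface text tells. Its arguments: {"type":"object","properties":{"targets":{"type":"string"},"grip_force":{"type":"number"}},"required":["targets"]}

```bash
mkdir -p pics
cat > h.py <<'E'
import numpy as np, cv2
from workcell import env, eyes
from scipy.spatial.transform import Rotation as R
def cam(f):
    fl=200/np.tan(np.radians(f["fovy"])/2) if f["image"].shape[0]==400 else None
    K=np.array([[fl,0,f["cx"]],[0,fl,f["cy"]],[0,0,1.]])
    a=np.array(f["attitude"],float)
    M=a if a.shape==(3,3) else R.from_euler('xyz',a,degrees=True).as_matrix()
    return K,np.array(f["D"],float),np.array(f["eye"],float),M
def ray(f,u,v):
    K,D,e,M=cam(f)
    p=cv2.undistortPoints(np.array([[[u,v]]],float),K,D)[0,0]
    d=M@np.array([p[0],-p[1],-1]); return e,d/np.linalg.norm(d)
def onz(f,u,v,z):
    e,d=ray(f,u,v); return e+d*(z-e[2])/d[2]
def proj(f,P):
    K,D,e,M=cam(f); c=(np.atleast_2d(P)-e)@M
    c=c*[1,-1,-1]
    return cv2.projectPoints(c.reshape(-1,1,3),np.zeros(3),np.zeros(3),K,D)[0].reshape(-1,2)
def tri(f,p,g,q):
    a,d=ray(f,*p);b,e=ray(g,*q)
    s=np.linalg.lstsq(np.c_[d,-e],b-a,rcond=None)[0]
    P,Q=a+d*s[0],b+e*s[1]; return (P+Q)/2,np.linalg.norm(P-Q)
E
python3 - <<'E'
from h import *
for n in("side","top"):
    f=eyes.grab_frame(n); cv2.imwrite(f"pics/{n}0.png",f["image"]); print({k:v for k,v in f.items() if k!="image"})
print(env.state())
E
```

```text
{'fovy': 48.09563780021306, 'cx': 317.7601707815713, 'cy': 208.05440312046355, 'D': array([-0.12155927,  0.        ,  0.        ,  0.        ,  0.        ]), 'eye': array([  211.28047601, -1538.69559978,  1051.89116905]), 'attitude': array([ 57.36658084,   0.06274073, -11.77351468])}
{'fovy': 42.72745534173872, 'cx': 321.4822786289505, 'cy': 200.47727856104873, 'D': array([-0.09845754,  0.        ,  0.        ,  0.        ,  0.        ]), 'eye': array([  35.99574542,  -18.83246989, 1910.54661735]), 'attitude': array([  14.14662751,    0.13806922, -102.01832394])}
{'time_s': 0.1, 'qpos': array([ 6.37697134e+01,  1.83480193e+01,  8.96993868e+01, -3.50393993e-04,
        7.20458697e+01, -1.14766711e+00]), 'qvel': array([ 0.06730486, -0.07442218, -0.1928807 , -0.05369996, -0.10516768,
       -0.00235272]), 'effort': array([-1.05299645e-03, -4.13331413e+01, -2.32509935e+01,  7.27570709e-02,
        4.22513264e-02, -7.12774795e-05]), 'ee_pos': array([243.54713806, 520.30785284, 182.60419878]), 'ee_rot': array([-1.79906736e+02, -1.53515482e-03,  1.54917488e+02]), 'force': array([ 0.10873765, -0.76607725, -0.21322565]), 'torque': array([-0.04676888, -0.0143851 ,  0.04446109]), 'gripper_force': 0.0, 'gripper_width': 91.55229664811876}
```

View pics/side0.png

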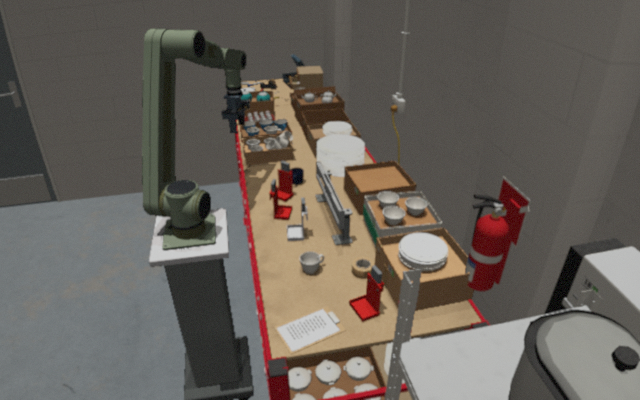

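View pics/top0.png

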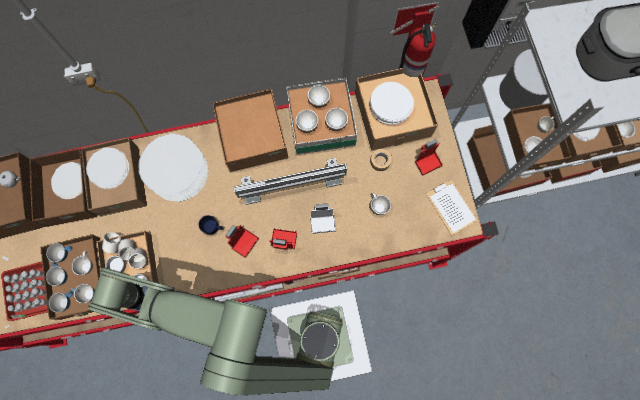

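Look-alikes, by top-view pixel: red carriers at (241,240), (284,239) and (428,157), and the aluminium one at (322,218). The side view has the reds at (285,182), (281,210) and (368,295), and the aluminium one at (298,222). I choose the aluminium one. The rail runs from (237,191) to (346,170) in the top view. Next is a close crop of both views to check.

Run:
```python
from h import *
a=cv2.imread("pics/top0.png")[150:245,225:358]; b=cv2.imread("pics/side0.png")[155:255,265:365]
a=cv2.resize(a,None,fx=6,fy=6,interpolation=cv2.INTER_CUBIC);cv2.imwrite("pics/topc.png",a)
b=cv2.resize(b,None,fx=6,fy=6,interpolation=cv2.INTER_CUBIC);cv2.imwrite("pics/sidec.png",b)
```

```text
(no output)
```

View pics/topc.png

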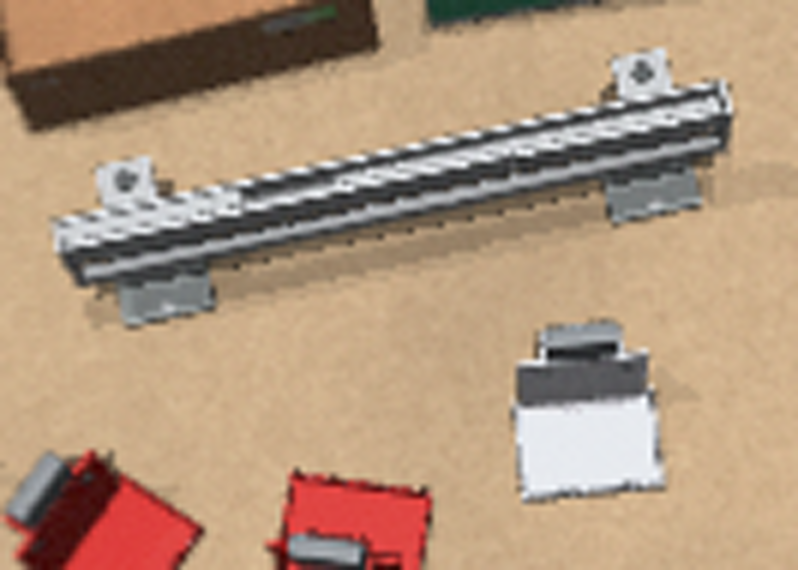

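View pics/sidec.png

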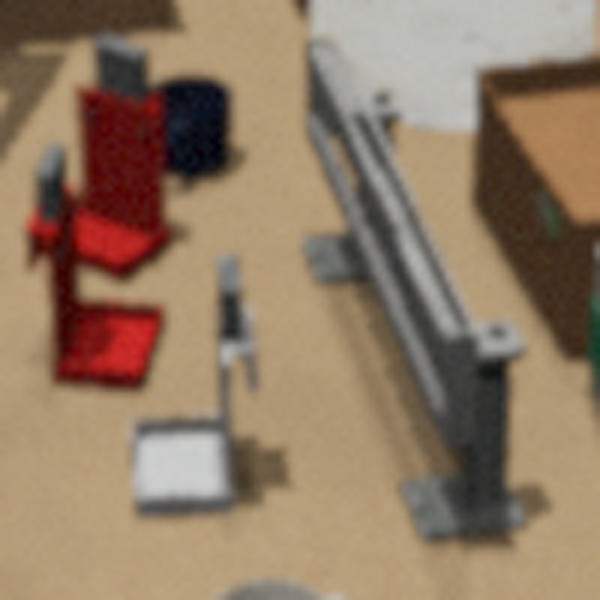

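The crop confirms the choice. The aluminium carrier's tray is at crop (590,450) and its grey grip at (580,340), with the hook facing the rail. The rail channel appears open from crop (240,200) to (730,90), with a bright stop block to the left of x≈240.

Run:
```python
from h import *
f=eyes.grab_frame("top"); g=eyes.grab_frame("side")
T=lambda x,y:((x+.5)/6-.5+225,(y+.5)/6-.5+150)
S=lambda x,y:((x+.5)/6-.5+265,(y+.5)/6-.5+155)
print("tray z18",[onz(f,*T(*p),18).round(1) for p in((515,405),(655,397),(662,485),(525,498))])
im=f["image"]; hsv=cv2.cvtColor(im,cv2.COLOR_BGR2HSV)
# white tray mask
m=((hsv[...,1]<40)&(hsv[...,2]>190)).astype(np.uint8); r=np.zeros_like(m); r[212:236,305:340]=m[212:236,305:340]
c=max(cv2.findContours(r,0,2)[0],key=cv2.contourArea); rc=cv2.minAreaRect(c); bx=cv2.boxPoints(rc); P=[onz(f,*b,18) for b in bx]
print(rc,np.round(P,1),[ (np.linalg.norm(P[i]-P[i-1])).round(1) for i in range(4)])
print("grip top back edge z159",[onz(f,*T(*p),159).round(1) for p in((540,324),(621,319))])
print("rail ends top back wall z168",[onz(f,*T(*p),168).round(1) for p in((55,225),(722,82))])
# cross profiles perpendicular to the rail at stations, gray minima
gr=cv2.cvtColor(im,cv2.COLOR_BGR2GRAY).astype(np.float32)
A=onz(f,*T(55,225),168);B=onz(f,*T(722,82),168);d=(A-B)/np.linalg.norm(A-B);n=np.array([d[1],-d[0],0]);print("len",np.linalg.norm(A-B),"yaw y-axis",np.degrees(np.arctan2(-d[0],d[1])))
for s in(30,70,100,150,200,250,280,300,330,370):
    o=B+d*s; ks=np.arange(-40,16,2.5); uv=proj(f,[o+n*k for k in ks])
    print(s,cv2.remap(gr,uv[:,:1].astype(np.float32),uv[:,1:].astype(np.float32),1).ravel().astype(int))
print("grip tri",tri(f,T(580,322),g,S(230,262)))
```

```text
tray z18 [array([448.8, -59.2,  18. ]), array([ 435.4, -146.7,   18. ]), array([ 379.3, -138.9,   18. ]), array([389.1, -53.2,  18. ])]
((322.6325988769531, 223.39215087890625), (15.122051239013672, 23.939298629760742), 84.5596694946289) [[ 449.5  -57.7   18. ]
 [ 439.2 -147.9   18. ]
 [ 381.4 -140.7   18. ]
 [ 391.6  -51.2   18. ]] [np.float64(58.2), np.float64(90.7), np.float64(58.3), np.float64(90.1)]
grip top back edge z159 [array([462.7, -80.5, 159. ]), array([ 455.7, -127.7,  159. ])]
rail ends top back wall z168 [array([579.5, 188.2, 168. ]), array([ 583.4, -216.9,  168. ])]
len 405.16344850090917 yaw y-axis 0.5644821328705103
30 [ 73 107 164 117  66  66  67  73 101 160 200 208 176 113  76 124 225 185
 184 204 199 188 177]
70 [ 77 124 151 141  71  63  73  68 139 220 180 185 197 137  91  64 140 143
  98 100 116 165 177]
100 [ 76  99 157 147 100  68  61  69 103 154 191 202 187 132  87 111 218 196
 173 172 173 173 172]
150 [ 81 101 162 165 141  79  59  62  58 129 219 211 186 145  90 117 231 179
 162 174 173 172 172]
200 [ 74  91 161 166 136  75  62  65  62 138 220 185 185 171  94 103 162 159
 163 180 177 177 179]
250 [ 73  90 158 147 102  52  56  65  66 148 223 187 132  81  70  95 139 152
 166 184 183 182 180]
280 [ 71 100 153 156 113  52  58  62  71 139 183 186 132  93  66  67 109 176
 175 178 178 178 177]
300 [ 64  84 159 159 130  68  61  66  68 155 214 157 179 212 212 179 149 158
 170 182 179 179 181]
330 [ 67 100 148 155 109  51  62  66  73 130 172 194 208 211 205 149 154 201
 180 172 171 174 178]
370 [ 68  69 143 167 151  87  63  62  65 125 222 173 169 208 208 185 146 163
 183 211 209 208 209]
grip tri (array([ 454.53615138, -103.32890457,  165.59173766]), np.float64(5.539563674304687))
```

```bash
cat >> h.py <<'E'
def to(P,yaw,s=None):
    s=s or env.state(); M=R.from_euler('xyz',s["ee_rot"],degrees=True)
    t=R.from_euler('xyz',[180,0,yaw],degrees=True)
    print("shift m",(M.inv().apply(np.array(P)-s["ee_pos"])/1000).round(4),"turn",np.degrees((M.inv()*t).as_rotvec()).round(2))
E
python3 - <<'E'
from h import *
f=eyes.grab_frame("top"); gr=cv2.cvtColor(f["image"],cv2.COLOR_BGR2GRAY).astype(np.float32)
def samp(P):
    uv=proj(f,P).astype(np.float32); return cv2.remap(gr,uv[:,:1],uv[:,1:],1).ravel()
def edges(z,x0,x1,thr=110):
    out=[]
    for y in np.arange(-205,180,6):
        xs=np.arange(x0,x1,.5); p=samp(np.array([[x,y,z] for x in xs])); i=np.where((p[:-1]<thr)&(p[1:]>=thr))[0]
        if len(i): out.append((y,xs[i[-1]]))
    o=np.array(out); k=np.ones(len(o),bool)
    for _ in range(4):
        c=np.polyfit(o[k,0],o[k,1],1); r=o[:,1]-np.polyval(c,o[:,0]); k=abs(r)<max(2*r[k].std(),.5)
    return c,r[k].std(),k.sum()
cl=edges(166,555,572); cb=edges(168,573,587)
print("lip front x=",cl,"yaw",-np.degrees(np.arctan(cl[0][0])),"back wall",cb)
# along the channel, floor strip 8 mm behind lip inner, z150
for off in (11,13):
    ys=np.arange(-225,200,4.); print(off,[(int(y),int(v)) for y,v in zip(ys,samp(np.array([[np.polyval(cl[0],y)+off,y,150] for y in ys])))])
ys=np.arange(-230,-195,2.);print("R",[(int(y),int(v)) for y,v in zip(ys,samp(np.array([[np.polyval(cl[0],y)+2.5,y,162] for y in ys])))])
ys=np.arange(170,205,2.);print("L",[(int(y),int(v)) for y,v in zip(ys,samp(np.array([[np.polyval(cl[0],y)+2.5,y,166] for y in ys])))])
to([452.5,-103.7,230],83.2)
E
```

```text
lip front x= (array([-1.64262821e-03,  5.63317107e+02]), np.float64(0.7925748709336567), np.int64(65)) yaw 0.0941155788146947 back wall (array([-6.10164278e-03,  5.79640745e+02]), np.float64(0.8398468464672926), np.int64(48))
11 [(-225, 181), (-221, 198), (-217, 106), (-213, 185), (-209, 205), (-205, 198), (-201, 177), (-197, 214), (-193, 208), (-189, 202), (-185, 178), (-181, 176), (-177, 212), (-173, 207), (-169, 194), (-165, 180), (-161, 209), (-157, 209), (-153, 200), (-149, 174), (-145, 183), (-141, 210), (-137, 202), (-133, 184), (-129, 160), (-125, 195), (-121, 204), (-117, 196), (-113, 152), (-109, 210), (-105, 211), (-101, 201), (-97, 182), (-93, 185), (-89, 205), (-85, 198), (-81, 206), (-77, 190), (-73, 178), (-69, 210), (-65, 207), (-61, 205), (-57, 187), (-53, 200), (-49, 211), (-45, 204), (-41, 193), (-37, 191), (-33, 209), (-29, 205), (-25, 197), (-21, 175), (-17, 186), (-13, 210), (-9, 202), (-5, 180), (-1, 189), (3, 216), (7, 209), (11, 195), (15, 154), (19, 208), (23, 172), (27, 169), (31, 183), (35, 182), (39, 174), (43, 169), (47, 171), (51, 175), (55, 179), (59, 
[... 1535 characters left out ...]
), (147, 208), (151, 202), (155, 183), (159, 193), (163, 208), (167, 203), (171, 192), (175, 198), (179, 210), (183, 200), (187, 171), (191, 206), (195, 178), (199, 182)]
R [(-230, 183), (-228, 183), (-226, 182), (-224, 177), (-222, 163), (-220, 168), (-218, 185), (-216, 153), (-214, 110), (-212, 115), (-210, 121), (-208, 119), (-206, 120), (-204, 152), (-202, 175), (-200, 180), (-198, 177), (-196, 155)]
L [(170, 224), (172, 227), (174, 206), (176, 184), (178, 173), (180, 164), (182, 163), (184, 156), (186, 142), (188, 170), (190, 209), (192, 189), (194, 179), (196, 179), (198, 179), (200, 180), (202, 180), (204, 181)]
shift m [-0.4538 -0.4769 -0.0467] turn [-4.000e-02  3.000e-02  7.172e+01]
```

Request:
send_rows(targets="-0.05 -0.05 -0.05 0 0 8 100;-0.454 -0.477 -0.047 0 0 71.7 100;-0.454 -0.477 -0.047 0 0 71.7 100;-0.454 -0.477 -0.047 0 0 71.7 100;-0.454 -0.477 -0.047 0 0 71.7 100;-0.454 -0.477 -0.047 0 0 71.7 100;-0.454 -0.477 -0.047 0 0 71.7 100;-0.454 -0.477 -0.047 0 0 71.7 100;-0.454 -0.477 -0.047 0 0 71.7 100;-0.454 -0.477 -0.047 0 0 71.7 100;-0.454 -0.477 -0.047 0 0 71.7 100;-0.454 -0.477 -0.047 0 0 71.7 100")

```text
time_s: 1.25
ee_pos: [400.2, 52.3, 224.5]
ee_rot: [180.0, -0.0, 83.2]
force: [0.1, -0.0, 0.9]
gripper_width: 91.1
gripper_force: 0.0
```

```bash
python3 -c "
from h import *
s=env.state();print(s['ee_pos'],s['ee_rot'],s['qvel'].round(1))
to([452.5,-103.7,230],83.2)"
```

```text
[400.16732111  52.27870997 224.54818413] [ 1.79952055e+02 -2.44396737e-02  8.32032949e+01] [-70.5   6.9  -9.7   0.2   2.2 -70.2]
shift m [-0.1487  0.0704 -0.0055] turn [ 0.05 -0.02  0.  ]
```

Request:
send_rows(targets="-0.04 0.02 0 0 0 0 100;-0.08 0.04 0 0 0 0 100;-0.11 0.055 0 0 0 0 100;-0.11 0.055 0 0 0 0 100;-0.11 0.055 0 0 0 0 100")

```text
time_s: 1.67
ee_pos: [441.8, -63.1, 223.8]
ee_rot: [-179.9, -0.0, 83.0]
force: [-0.2, 0.2, -0.3]
gripper_width: 91.3
gripper_force: 0.0
```

```bash
python3 -c "
from h import *
f=eyes.grab_frame('top')
s=env.state();print(s['ee_pos'],s['ee_rot'],s['qvel'].round(1))
to([452.5,-103.7,230],83.2)
to([452.5,-103.7,124],83.2)"
```

```text
[441.40733786 -61.76930571 223.87011526] [-1.79934366e+02 -4.13409213e-02  8.30971596e+01] [ 2.4 -0.9  0.8  0.1  0.1 -0.1]
shift m [-0.0403  0.016  -0.0062] turn [-0.07 -0.04 -0.1 ]
shift m [-0.0404  0.0162  0.0998] turn [-0.07 -0.04 -0.1 ]
```

Request:
send_rows(targets="-0.02 0.008 0 0 0 0 100;-0.04 0.016 0 0 0 0 100;-0.04 0.016 0 0 0 0 100;-0.04 0.016 0.025 0 0 0 100;-0.04 0.016 0.05 0 0 0 100;-0.04 0.016 0.07 0 0 0 100;-0.04 0.016 0.085 0 0 0 100;-0.04 0.016 0.098 0 0 0 100;-0.04 0.016 0.098 0 0 0 100;-0.04 0.016 0.098 0 0 0 100")

```text
time_s: 2.55
ee_pos: [452.3, -101.5, 126.1]
ee_rot: [-179.9, -0.0, 83.3]
force: [-0.3, 0.6, 0.2]
gripper_width: 90.9
gripper_force: 0.0
```

```bash
python3 -c "
from h import *
f=eyes.grab_frame('side'); s=env.state();print(s['time_s'],s['ee_pos'],s['ee_rot'],s['force'])
to([452.5,-103.7,124],83.2)
a=f['image'][155:255,265:365]
cv2.imwrite('pics/sidec2.png',cv2.resize(a,None,fx=6,fy=6,interpolation=cv2.INTER_CUBIC))"
```

```text
2.6 [ 453.12655738 -101.93209808  126.86581336] [ 1.79961473e+02 -1.75132937e-02  8.33115813e+01] [1.08161244 0.75361675 1.09318983]
shift m [-0.0018 -0.0004  0.0029] turn [ 0.04 -0.02  0.11]
```

View pics/sidec2.png

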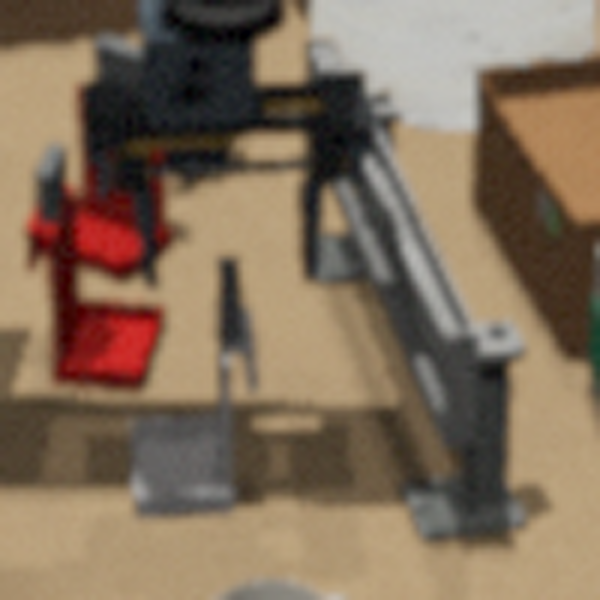

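The fingertips sit at crop (150,280) and (313,275), straddling the grip at (230,300), but they look rather high. I'll check with a projection before closing.

```bash
python3 -c "
from h import *
f=eyes.grab_frame('side'); s=env.state()
M=R.from_euler('xyz',s['ee_rot'],degrees=True)
c=lambda P:((proj(f,P)-[265,155]+.5)*6-.5).round(0)
print(s['ee_pos'],'tips',c([s['ee_pos']+M.apply([x,y,0]) for y in(45.5,-45.5,0) for x in (-16,16)]))
ax=R.from_euler('z',-6.8,degrees=True)
print('grip top/bot',c([np.array([452.5,-103.7,138])+ax.apply(v) for v in([0,0,21],[0,0,-21],[0,-22,21],[0,-22,-21])]))
print('tray', c([np.array([449.5,-103.4,0])+ax.apply(v) for v in([-64,-45,0],[0,-45,0],[-64,-45,18],[-64,45,18])]))
"
```

```text
[ 453.52633829 -102.28019202  127.23101289] tips [[306. 321.]
 [302. 294.]
 [163. 328.]
 [162. 301.]
 [235. 325.]
 [232. 298.]]
grip top/bot [[231. 270.]
 [233. 326.]
 [233. 288.]
 [235. 345.]]
tray [[137. 519.]
 [235. 514.]
 [136. 497.]
 [132. 418.]]
```

Request:
send_rows(targets="-0.001 -0.001 0.004 0 0 0 100;-0.001 -0.001 0.004 0 0 0 50;-0.001 -0.001 0.004 0 0 0 0;-0.001 -0.001 0.004 0 0 0 0;-0.001 -0.001 0.004 0 0 0 0;-0.001 -0.001 0.004 0 0 0 0;-0.001 -0.001 0.004 0 0 0 0;-0.001 -0.001 0.004 0 0 0 0;-0.001 -0.001 0.004 0 0 0 0;-0.001 -0.001 0.004 0 0 0 0;-0.001 -0.001 0.004 0 0 0 0;-0.001 -0.001 0.004 0 0 0 0", grip_force=40)

```text
time_s: 3.65
ee_pos: [451.8, -104.0, 122.2]
ee_rot: [180.0, -0.0, 83.2]
force: [-0.0, -0.4, -0.8]
gripper_width: 21.0
gripper_force: 0.0
```

```bash
python3 -c "
from h import *
s=env.state();print(s)"
```

```text
{'time_s': 3.65, 'qpos': array([-1.43847712e+01,  1.13171138e+01,  1.08977935e+02,  5.76966666e-03,
        5.97012924e+01, -7.60011203e+00]), 'qvel': array([ 0.08856014, -0.00590835,  0.0452026 , -0.08350434,  0.01795859,
        0.01826051]), 'effort': array([-3.22138192e-03, -3.19768953e+01, -2.07266593e+01,  6.21453719e-02,
        4.63354681e-02,  1.81893124e-04]), 'ee_pos': array([ 451.83337819, -103.97801349,  122.21552466]), 'ee_rot': array([ 1.79995714e+02, -4.45405507e-03,  8.32124303e+01]), 'force': array([-0.02481629, -0.43088773, -0.79219251]), 'torque': array([-0.05753913,  0.06200039, -0.01616127]), 'gripper_force': 0.0, 'gripper_width': 20.955173422610056}
```

Still closing.

Request:
send_rows(targets="0 0 0 0 0 0 0;0 0 0 0 0 0 0;0 0 0 0 0 0 0;0 0 0 0 0 0 0;0 0 0 0 0 0 0")

```text
time_s: 4.07
ee_pos: [451.7, -103.9, 122.2]
ee_rot: [-180.0, -0.0, 83.2]
force: [-0.3, 1.0, 0.0]
gripper_width: 13.6
gripper_force: 40.0
```

Request:
send_rows(targets="0 0 -0.01 0 0 0 0;0 0 -0.02 0 0 0 0;0 0 -0.03 0 0 0 0;0 0 -0.03 0 0 0 0;0 0 -0.03 0 0 0 0")

```text
time_s: 4.48
ee_pos: [451.6, -103.9, 151.8]
ee_rot: [-180.0, -0.0, 83.2]
force: [-1.1, -0.2, -4.6]
gripper_width: 13.2
gripper_force: 40.0
```

```bash
python3 -c "
from h import *
f=eyes.grab_frame('side'); s=env.state();print(s['time_s'],s['ee_pos'],s['ee_rot'],s['force'],s['torque'],s['gripper_width'])
a=f['image'][155:255,265:365]
cv2.imwrite('pics/sidec3.png',cv2.resize(a,None,fx=6,fy=6,interpolation=cv2.INTER_CUBIC))"
```

```text
4.5333 [ 451.090876   -103.76502326  151.32444235] [-1.79905617e+02 -1.96324650e-02  8.32170837e+01] [-0.36594765 -0.98798447 -4.36647144] [-0.10824676 -0.05097456 -0.02356843] 13.350951411435018
```

View pics/sidec3.png

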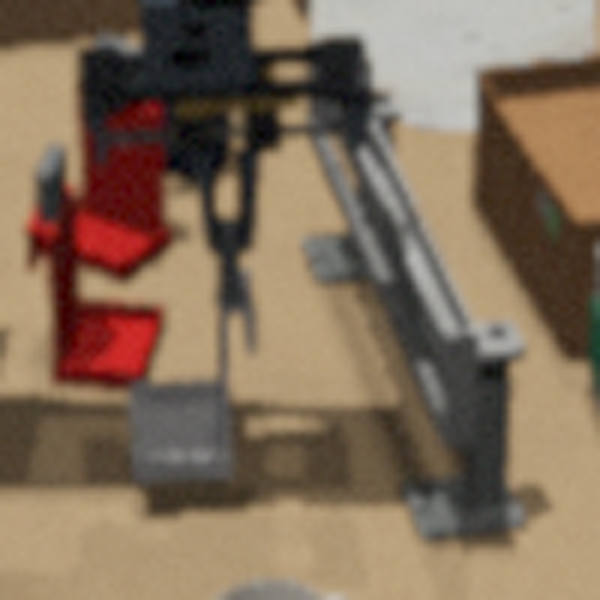

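The carrier is held upright with the tray clear of the table, at crop (180,430). Its weight reads about 4.5 N. Next I lift it and move over the bay.

Request:
send_rows(targets="0 0 -0.03 0 0 0 0;0 0 -0.055 0 0 -1 0;0 0.005 -0.075 0 0 -3 0;-0.005 0.03 -0.077 0 0 -5 0;-0.013 0.055 -0.077 0 0 -7 0;-0.02 0.08 -0.077 0 0 -7 0;-0.025 0.1 -0.077 0 0 -7 0;-0.0266 0.11 -0.077 0 0 -7 0;-0.0266 0.1147 -0.077 0 0 -7 0;-0.0266 0.1147 -0.077 0 0 -7 0;-0.0266 0.1147 -0.077 0 0 -7 0")

```text
time_s: 5.45
ee_pos: [561.3, -143.3, 228.6]
ee_rot: [-179.9, -0.1, 90.2]
force: [0.4, 0.5, -4.7]
gripper_width: 13.2
gripper_force: 40.0
```

```bash
python3 -c "
from h import *
f=eyes.grab_frame('top');g=eyes.grab_frame('side'); s=env.state();print(s['time_s'],s['ee_pos'],s['ee_rot'],s['force'],s['gripper_width'])
to([562.3,-144,228],90.2)
P=s['ee_pos']
a=g['image'][180:255,295:375]; a=cv2.resize(a,None,fx=7,fy=7,interpolation=cv2.INTER_CUBIC)
b=f['image'][155:225,290:360]; b=cv2.resize(b,None,fx=7,fy=7,interpolation=cv2.INTER_CUBIC)
h=max(a.shape[0],b.shape[0]); o=np.zeros((h,800,3),np.uint8); o[:a.shape[0],:400]=a[:,:400] if a.shape[1]>400 else a; o[:b.shape[0],400:]=b[:,:400]
cv2.imwrite('pics/hover.png',o)
x0=563.4
print('side tongue bot near/far, lip front bay right end, lip inner', ((proj(g,[P+[12,-25,-42.2],P+[9,-25,-42.2],P+[15,-25,-42.2],[563.4,-214,162],[568.4,-214,162],[579.8,-214,168]])-[295,180]+.5)*7).round(0))
"
```

```text
5.55 [ 561.34356638 -143.38575803  229.24902697] [-1.79941073e+02 -2.41884661e-02  9.02320890e+01] [ 0.02294092  0.10977278 -4.270074  ] 13.65838807458317
shift m [-0.0006  0.001   0.0012] turn [-0.06 -0.02  0.03]
side tongue bot near/far, lip front bay right end, lip inner [[306. 134.]
 [301. 134.]
 [312. 133.]
 [308. 222.]
 [317. 220.]
 [339. 208.]]
```

View pics/hover.png

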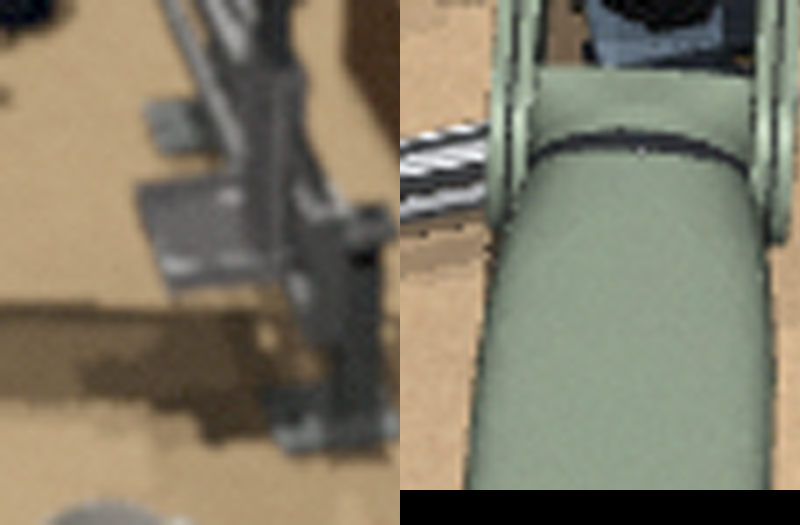

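The top view is blocked by the forearm. The side view shows the tray at (210,240) in front of the rail end at (320,215), as predicted. I'll descend by feel.

Request:
send_rows(targets="-0.0006 0.001 0.005 0 0 0 0;-0.0006 0.001 0.01 0 0 0 0;-0.0006 0.001 0.015 0 0 0 0;-0.0006 0.001 0.019 0 0 0 0;-0.0006 0.001 0.022 0 0 0 0;-0.0006 0.001 0.0245 0 0 0 0;-0.0006 0.001 0.0265 0 0 0 0;-0.0006 0.001 0.028 0 0 0 0;-0.0006 0.001 0.028 0 0 0 0;-0.0006 0.001 0.028 0 0 0 0")

```text
time_s: 6.38
ee_pos: [563.6, -144.5, 201.2]
ee_rot: [180.0, -0.0, 90.2]
force: [-0.4, 0.3, -4.7]
gripper_width: 13.9
gripper_force: 40.0
```

Request:
send_rows(targets="0 0 0.0015 0 0 0 0;0 0 0.003 0 0 0 0;0 0 0.0045 0 0 0 0;0 0 0.006 0 0 0 0;0 0 0.006 0 0 0 0;0 0 0.006 0 0 0 0")

```text
time_s: 6.88
ee_pos: [563.5, -144.5, 195.1]
ee_rot: [-180.0, -0.0, 90.2]
force: [0.5, -0.1, -4.3]
gripper_width: 13.2
gripper_force: 40.0
```

Request:
send_rows(targets="0 0 0.001 0 0 0 0;0 0 0.0015 0 0 0 0;0 0 0.002 0 0 0 0;0 0 0.002 0 0 0 0")

```text
time_s: 7.22
ee_pos: [563.5, -144.5, 193.1]
ee_rot: [-180.0, -0.0, 90.2]
force: [-0.7, -0.3, -4.7]
gripper_width: 13.4
gripper_force: 40.0
```

Request:
send_rows(targets="0 0 0.0005 0 0 0 0;0 0 0.001 0 0 0 0;0 0 0.0015 0 0 0 0;0 0 0.0015 0 0 0 0")

```text
time_s: 7.55
ee_pos: [563.7, -144.6, 192.2]
ee_rot: [180.0, 0.0, 90.2]
force: [-0.6, -0.1, -3.1]
gripper_width: 13.2
gripper_force: 40.0
```

Request:
send_rows(targets="0 0 0.0005 0 0 0 0;0 0 0.001 0 0 0 0;0 0 0.001 0 0 0 0")

```text
time_s: 7.8
ee_pos: [563.7, -144.6, 191.3]
ee_rot: [179.9, 0.0, 90.2]
force: [-1.4, 0.1, 1.6]
gripper_width: 13.7
gripper_force: 40.0
```

Request:
send_rows(targets="0 -0.001 0 0 0 0 0;0 -0.002 0 0 0 0 0;0 -0.003 0 0 0 0 0;0 -0.003 0 0 0 0 0")

```text
time_s: 8.13
ee_pos: [562.0, -144.6, 191.3]
ee_rot: [179.8, 0.0, 90.2]
force: [3.2, 0.2, 0.9]
gripper_width: 13.6
gripper_force: 40.2
```

Contact came at tongue height 150 mm and the lip stops it at x≈562, so the tongue is in the channel. I'll centre it and slide left.

Request:
send_rows(targets="0 0.0017 0 0 0 0 0;0 0.0035 0 0 0 0 0;0.002 0.0035 0 0 0 0 0;0.006 0.0035 0 0 0 0 0;0.011 0.0035 0 0 0 0 0;0.016 0.0035 0 0 0 0 0;0.021 0.0035 0 0 0 0 0;0.026 0.0035 0 0 0 0 0;0.031 0.0035 0 0 0 0 0;0.036 0.0035 0 0 0 0 0;0.041 0.0035 0 0 0 0 0")

```text
time_s: 9.05
ee_pos: [563.9, -103.0, 190.7]
ee_rot: [-180.0, 0.0, 90.2]
force: [-0.3, -3.6, 1.7]
gripper_width: 13.3
gripper_force: 40.0
```

Request:
send_rows(targets="0.005 0 0 0 0 0 0;0.01 0 0 0 0 0 0;0.015 0 0 0 0 0 0;0.02 0 0 0 0 0 0;0.025 0 0 0 0 0 0;0.03 0 0 0 0 0 0;0.035 0 0 0 0 0 0;0.04 0 0 0 0 0 0;0.045 0 0 0 0 0 0;0.05 0 0 0 0 0 0;0.055 0 0 0 0 0 0;0.06 0 0 0 0 0 0")

```text
time_s: 10.05
ee_pos: [563.4, -42.8, 190.6]
ee_rot: [-180.0, -0.0, 90.2]
force: [-0.8, -3.7, 0.6]
gripper_width: 13.5
gripper_force: 40.0
```

Request:
send_rows(targets="0.005 0 0 0 0 0 0;0.01 0 0 0 0 0 0;0.015 0 0 0 0 0 0;0.02 0 0 0 0 0 0;0.025 0 0 0 0 0 0;0.03 0 0 0 0 0 0;0.035 0 0 0 0 0 0;0.04 0 0 0 0 0 0")

```text
time_s: 10.72
ee_pos: [563.4, -3.0, 190.7]
ee_rot: [-180.0, -0.0, 90.2]
force: [-0.0, -3.0, 1.3]
gripper_width: 13.3
gripper_force: 40.0
```

Request:
send_rows(targets="0.005 0 0 0 0 0 0;0.01 0 0 0 0 0 0;0.015 0 0 0 0 0 0;0.02 0 0 0 0 0 0;0.025 0 0 0 0 0 0;0.03 0 0 0 0 0 0;0.035 0 0 0 0 0 0;0.04 0 0 0 0 0 0;0.044 0 0 0 0 0 0;0.045 0 0 0 0 0 0")

```text
time_s: 11.55
ee_pos: [563.2, 42.4, 190.6]
ee_rot: [-180.0, -0.0, 90.3]
force: [0.1, -2.1, 0.8]
gripper_width: 13.5
gripper_force: 40.0
```

Request:
send_rows(targets="0.001 0 0 0 0 0 0;0.002 0 0 0 0 0 0;0.003 0 0 0 0 0 0;0.003 0 0 0 0 0 0")

```text
time_s: 11.88
ee_pos: [563.3, 44.7, 190.6]
ee_rot: [-180.0, -0.0, 90.2]
force: [-0.3, -2.1, -0.8]
gripper_width: 13.0
gripper_force: 40.0
```

Request:
send_rows(targets="0.001 0 0 0 0 0 0;0.002 0 0 0 0 0 0;0.002 0 0 0 0 0 0")

```text
time_s: 12.13
ee_pos: [562.5, 47.6, 189.7]
ee_rot: [-179.9, -0.1, 90.2]
force: [0.0, -1.0, -5.1]
gripper_width: 13.1
gripper_force: 40.0
```

Request:
send_rows(targets="0.001 0 0 0 0 0 0;0.002 0 0 0 0 0 0;0.002 0 0 0 0 0 0")

```text
time_s: 12.38
ee_pos: [563.0, 49.0, 190.3]
ee_rot: [-179.9, -0.0, 90.2]
force: [0.2, 0.7, -5.3]
gripper_width: 13.6
gripper_force: 40.0
```

Unloaded, so the tongue is over the notch. Lowering now.

Request:
send_rows(targets="0 0.0005 0.0015 0 0 0 0;0 0.0005 0.003 0 0 0 0;0 0.0005 0.004 0 0 0 0;0 0.0005 0.004 0 0 0 0")

```text
time_s: 12.72
ee_pos: [563.6, 48.5, 186.3]
ee_rot: [-180.0, -0.0, 90.2]
force: [0.4, -1.3, -5.2]
gripper_width: 13.6
gripper_force: 40.0
```

Request:
send_rows(targets="0 0 0.0015 0 0 0 0;0 0 0.003 0 0 0 0;0 0 0.004 0 0 0 0;0 0 0.004 0 0 0 0")

```text
time_s: 13.05
ee_pos: [563.6, 48.5, 182.4]
ee_rot: [-180.0, -0.0, 90.2]
force: [0.6, 1.5, -4.7]
gripper_width: 13.5
gripper_force: 40.0
```

Request:
send_rows(targets="0 0 0.0005 0 0 0 0;0 0 0.001 0 0 0 0;0 0 0.0015 0 0 0 0;0 0 0.0015 0 0 0 0")

```text
time_s: 13.38
ee_pos: [564.0, 48.5, 181.9]
ee_rot: [179.9, -0.0, 90.2]
force: [-1.2, -0.1, 0.6]
gripper_width: 13.4
gripper_force: 40.0
```

Request:
send_rows(targets="0 0 0.0004 0 0 0 0;0 0 0.0008 0 0 0 0;0 0 0.0008 0 0 0 0")

```text
time_s: 13.63
ee_pos: [564.0, 48.5, 180.9]
ee_rot: [179.9, -0.0, 90.2]
force: [-0.8, 0.1, 2.1]
gripper_width: 13.3
gripper_force: 40.0
```

Seated at the notch bottom. I'll unload and release.

Request:
send_rows(targets="0 0 -0.0008 0 0 0 0;0 0 -0.0012 0 0 0 0;0 0 -0.0012 0 0 0 15;0 0 -0.0012 0 0 0 20;0 0 -0.0012 0 0 0 30;0 0 -0.0012 0 0 0 45;0 0 -0.0012 0 0 0 60;0 0 -0.0012 0 0 0 60;0 0 -0.0012 0 0 0 60;0 0 -0.0012 0 0 0 60;0 0 -0.0012 0 0 0 60;0 0 -0.0012 0 0 0 60", grip_force=5)

```text
time_s: 14.63
ee_pos: [563.9, 48.5, 181.6]
ee_rot: [180.0, -0.0, 90.2]
force: [-0.2, 0.2, -0.2]
gripper_width: 54.8
gripper_force: 0.0
```

Request:
send_rows(targets="0 0 -0.005 0 0 0 60;0 0 -0.015 0 0 0 60;0 0 -0.03 0 0 0 60;0 0 -0.05 0 0 0 60;0 0 -0.075 0 0 0 60;0 0 -0.1 0 0 0 60;0 0 -0.13 0 0 0 60;0 0 -0.15 0 0 0 60;0 0 -0.15 0 0 0 60;0 0 -0.15 0 0 0 60")

```text
time_s: 15.47
ee_pos: [564.4, 48.5, 333.6]
ee_rot: [179.8, -0.0, 90.2]
force: [-0.6, -0.5, -0.5]
gripper_width: 54.8
gripper_force: 0.0
```

Request:
send_rows(targets="0.04 0 0 0 0 0 60;0.08 0 0 0 0 0 60;0.12 0 0 0 0 0 60;0.16 -0.02 0 0 0 0 60;0.2 -0.05 0 0 0 0 60;0.24 -0.1 0 0 0 0 60;0.26 -0.14 0 0 0 0 60;0.28 -0.18 0 0 0 0 60;0.28 -0.2 0 0 0 0 60;0.28 -0.2 0 0 0 0 60;0.28 -0.2 0 0 0 0 60")

```text
time_s: 16.38
ee_pos: [359.0, 328.3, 331.1]
ee_rot: [-179.9, 0.0, 90.5]
force: [-0.7, 0.2, 0.0]
gripper_width: 55.0
gripper_force: 0.0
```

```bash
python3 -c "
from h import *
f=eyes.grab_frame('top');g=eyes.grab_frame('side'); s=env.state();print(s['time_s'],s['ee_pos'],s['force'],s['gripper_width'])
a=cv2.resize(g['image'][155:255,265:365],None,fx=4,fy=4,interpolation=cv2.INTER_CUBIC)
b=cv2.resize(f['image'][140:240,225:325],None,fx=4,fy=4,interpolation=cv2.INTER_CUBIC)
cv2.imwrite('pics/end.png',np.hstack([a,b]))"
```

```text
16.4833 [362.44638885 327.50065063 330.97409187] [ 0.05832824 -0.5234206   0.48269894] 54.715572592069556
```

View pics/end.png

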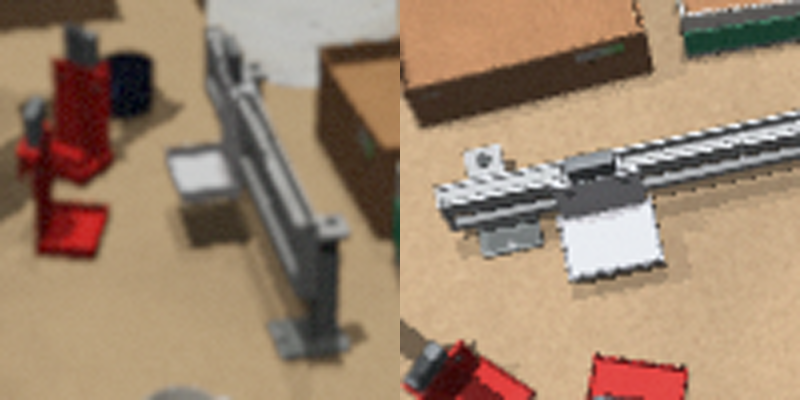

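The carrier hangs in the notch next to the stop block: top-panel grip at (590,165), tray at (610,240), and side-panel tray at (205,170). The robot is clear, so I'm handing in.

```bash
python3 -c "
from workcell import env
print(env.job_done())"
```

```text
the job is handed in; nothing more can be done
None
```

I hung the aluminium carrier on the rail, slid it left into the parking notch and handed the job in at about 16.5 s of the 54 s. It was fully down by feel (about 10 mm below the riding floor), pressing on the rail stayed near 7 N, and the robot was clear of everything.

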